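# Stroke the vial box lids shut

## Robot

A 6-joint arm with a two-finger parallel gripper is mounted at the origin on the work surface. World frame = base frame: x ahead of the robot, y to its left, z up, the work surface at z = 0. Lengths are in mm, angles in rad, forces in N, time in s.
With the tool pointing down it reaches from about 350 to 975 mm from the base axis. Payload 7.1 kg.
Tool frame: the origin (TCP) lies midway between the tips of the shut fingers; the grasp point (between the pads) lies 19 mm behind it; z points along the fingers, x is the direction in which the jaws open and shut, and the axes are right-handed (so a half turn about z gives the same grasp; the last joint's range is limited). The gripper opens to 88 mm and grips with 3 to 60 N. Pads are 20 mm wide; open, the fingers measure 115 mm over their backs; the gripper's body (75 mm by 178 mm) begins 61 mm behind the grasp point.
Start: joints at [-1.276, 0.423, 1.63, -0, 1.089, -0.019], TCP at [192.94, -594.457, 222.675] pointing down, gripper open.
Joint ranges: [-3, 3], [-0.9, 2.11], [0.09, 2.58], [-1.31, 4.45], [0.11, 2.69], [-2.54, 2.54]. Speed limits (rad/s): [2.39, 2.39, 3.01, 3.14, 3.14, 3.14].

## Interface

Orientations are given as a rotation vector (axis times angle).
In Python, from station import arm gives the robot as it stands.
- The arm moves only by the tool move_arm, never from a script. Its arguments are lists of equal length, an entry for each row: "linear": the shift along the tool's x, y, z scaled (see below), a list of three; "roll": the turn about the tool's z scaled (see below). In form: {"linear": [[tx, ty, tz], ...], "roll": [roll, ...]}. A call has 1 to 5 rows; each row is the pose to reach, as a shift and turn from the pose measured when the call began, along the tool's axes at that moment, turning the shorter way round; what a row does not reach only later rows make up. The controller multiplies each number of a shift by 1000 mm and each number of a turn by pi rad. A row lasts 1/12 s, in which the tool goes at most 41.7 mm and 7.16 degrees, less where a joint would pass 70% of its speed; a pose out of reach is approached as far as the arm can. A call with a number of a shift or a turn outside -1 to 1 is refused whole. A call with a gripper value outside its range is refused whole. "claw" is the gripper's target within -1 to 1 (shut at 1, half-way at 0, fully open at -1), set as the call begins (left out, the last holds). The fingers move at their own pace and stop on an object; "force" is the grip in N (left out, the last holds). Time passes only in rows, so rows that repeat a pose let the fingers close. It gives the time, the measured TCP pose, the force and the opening at its end, in the units of the state.
- arm.sense(): the state, without advancing time (a new reading comes with each control period).
- arm.get_image(name): name is "side" or "top"; returns the picture (384x512x3 uint8, red, green, blue); there is no depth.
- arm.calibration(name): a dict with "fov_y" (degrees; the focal length in pixels is half the picture's height over the tangent of half this angle, whatever the lens; pixels are square), "cx", "cy" (the principal point, pixels), "dist" ([k1, k2, p1, p2, k3] as OpenCV has them; the pictures are not rectified), "R" (3x3) and "t" (3): a world point X has camera coordinates R X + t. Camera axes: x right, y down, z forward; pixel columns grow to the right and rows downward; lengths in mm; the calibration is good to about 2 mm. A picture is of the moment at which its call begins. calibration takes no time and is no camera call.
- arm.sign_off(): hands the job in, once; it reports no verdict.
The state is a dict: "clock": time; "joints": joint angles; "joint_velocities": joint speeds; "joint_efforts": joint torques, N m; "tool_pos": TCP position; "ee_rot": TCP orientation; "ft_force": force on the tool from outside, world axes, zero at the start; "torque": the same for the moment, N m; "grip_width": finger opening in mm.
Only numpy, scipy, OpenCV 4.12 (cv2) and the standard library are available. Lean on these libraries where they do the work, as an engineer would, in place of code of your own. Each camera call takes 0.05 s, during which the arm holds its last target. There are 200 camera calls.

## Task

Run a fingertip lightly along the row of ajar blue lids, from the red end of their box to the other end, so that they fold down one after another and all four end up fully shut, then take the hand away. The box stays standing where it is: do not pick it up, tip it or shove it along. Leave the white-lidded box with its lids ajar, and everything else on the bench, undisturbed.

Things in the scene. Friction and masses are not known exactly. Their poses are not given: they have to be found in the camera images.
- bluebox: grey vial box with four blue lids. Loose, about 0.8 kg, upright on the bench; outside 46 mm (its x) by 208 mm (its y), walls 44 mm high. Origin: centre of underside, z up. Cells in a row along y, centred at -60, -20, 20, 60 mm. End ledges, 24 mm long, 45 mm high: red at y = -104 to -80 mm (start end), grey at the other end. A shut lid's flat top lies 48 mm above the origin
- blue1 (a joint): blue lid 1, counted from the red end: plate 44 x 37 mm, 3 mm thick, hinged at its edge nearer the red end (hinge parallel to the box's x at its y = -79 mm, 43 mm up), free edge toward the grey end. Rad: 0 shut flat (hard stop), more as the free edge rises; starts at 0.3 to 0.6. Stiff hinge (0.006 N m), stays where left; a fingertip moving from the red end at shut-lid height folds it down
- blue2 (a joint): blue lid 2, counted from the red end: plate 44 x 37 mm, 3 mm thick, hinged at its edge nearer the red end (hinge parallel to the box's x at its y = -39 mm, 43 mm up), free edge toward the grey end. Rad: 0 shut flat (hard stop), more as the free edge rises; starts at 0.3 to 0.6. Stiff hinge (0.006 N m), stays where left; a fingertip moving from the red end at shut-lid height folds it down
- blue3 (a joint): blue lid 3, counted from the red end: plate 44 x 37 mm, 3 mm thick, hinged at its edge nearer the red end (hinge parallel to the box's x at its y = 1 mm, 43 mm up), free edge toward the grey end. Rad: 0 shut flat (hard stop), more as the free edge rises; starts at 0.3 to 0.6. Stiff hinge (0.006 N m), stays where left; a fingertip moving from the red end at shut-lid height folds it down
- blue4 (a joint): blue lid 4, counted from the red end: plate 44 x 37 mm, 3 mm thick, hinged at its edge nearer the red end (hinge parallel to the box's x at its y = 41 mm, 43 mm up), free edge toward the grey end. Rad: 0 shut flat (hard stop), more as the free edge rises; starts at 0.3 to 0.6. Stiff hinge (0.006 N m), stays where left; a fingertip moving from the red end at shut-lid height folds it down
- whitebox: a second box, the same in size and build, but with white lids (hinged at the end with the green ledge): to be left as it is, lids ajar. Origin: centre of the underside
- white1_edge (a point): middle of the free upper edge of white lid 1 (counted from the green end)
- white2_edge (a point): middle of the free upper edge of white lid 2 (counted from the green end)
- white3_edge (a point): middle of the free upper edge of white lid 3 (counted from the green end)
- white4_edge (a point): middle of the free upper edge of white lid 4 (counted from the green end)
- medium_bottle: bystander: amber medium bottle with orange cap, 64 mm across, 150 mm tall, loose. Origin: centre of the underside
- dish: bystander: round clear culture dish with lid, 91 mm across, 18 mm tall, loose. Origin: centre of the underside
- jar: bystander: clear jar with blue cap, 56 mm across, 70 mm tall, loose. Origin: centre of the underside
- beaker: bystander: small open glass beaker, 68 mm across, 85 mm tall, loose. Origin: centre of the underside
- vial: bystander: small amber vial with white cap, 20 mm across, 40 mm tall, loose, standing between the two boxes. Origin: centre of the underside
- marker: bystander: marker pen lying flat, about 135 mm long and 15 mm thick, loose, between the robot and the gap of the boxes. Origin: centre of the underside
- timer: bystander: white bench timer lying flat, 50 x 65 x 20 mm, loose. Origin: centre of the underside

How it is judged:
By the outcome, as a careful person would: the job done as asked, in the order asked, and still so for the second after the job is handed in, with the robot touching nothing.
It also fails if it takes over 42 s, if anything falls off the work surface, if the arm or the gripper's body presses on something with over 40 N, if the wrist force passes 120 N, or if a joint passes its speed limit or range.

## Working session

There is one attempt and no reset: what is moved stays moved. The work goes in short steps, Python scripts to look and compute and a tool call to move; the robot and the scene stay as the last step left them, time stands still between calls to the robot, and variables do not carry over. Pictures are saved under pics/ and viewed, about 8 in all and at most 12, crops included, and the job is handed in when it is done.

Besides the shell and the picture viewer there is one more tool, called as name([rows], argument=value, ...), one row to a line, values as JSON. move_arm: Moves the arm, as the interface text tells. Shifts and turns lie within -1 to 1; 1 stands for 1000 mm of shift or pi rad of turn. Its arguments: {"type":"object","properties":{"linear":{"type":"array"},"roll":{"type":"array"},"claw":{"type":"number"},"force":{"type":"number"}},"required":["linear","roll"]}

```bash
mkdir -p pics; ls
python3 - <<'E'
from station import arm
import cv2
for n in("side","top"):
    cv2.imwrite(f"pics/{n}0.png",cv2.cvtColor(arm.get_image(n),cv2.COLOR_RGB2BGR)); print(n,arm.calibration(n))
print(arm.sense())
E
```

```text
pics
side {'fov_y': 56.304030134319646, 'cx': 252.04598815647066, 'cy': 190.84584210137828, 'dist': array([-0.03227974,  0.        ,  0.        ,  0.        ,  0.        ]), 'R': array([[ 0.7925905 , -0.60974949,  0.00242174],
       [-0.30849103, -0.40441546, -0.86097701],
       [ 0.52595968,  0.68165512, -0.5086381 ]]), 't': array([-429.0413042 ,  258.72064739,  464.1034072 ])}
top {'fov_y': 55.516195126162614, 'cx': 255.12762287265943, 'cy': 194.5778845126367, 'dist': array([-0.05384688,  0.        ,  0.        ,  0.        ,  0.        ]), 'R': array([[-0.00898186, -0.9997524 , -0.02035819],
       [-0.99911914,  0.00980702, -0.04080151],
       [ 0.04099106,  0.01997378, -0.99895985]]), 't': array([ 69.01188195, 582.02876439, 893.04400247])}
{'clock': 0.1, 'joints': array([-1.27599505e+00,  4.23786947e-01,  1.63058101e+00,  1.40175227e-05,
        1.08860837e+00, -1.90129680e-02]), 'joint_velocities': array([ 0.00065635, -0.00054599, -0.00351197,  0.00032202, -0.00035092,
        0.00019512]), 'joint_efforts': array([ 2.33094329e-05, -5.45616674e+01, -2.74324071e+01,  6.45367918e-02,
        1.88168086e-02,  6.44041620e-07]), 'tool_pos': array([ 192.80812215, -593.99995696,  221.97816338]), 'ee_rot': array([-2.54059371e+00,  1.84653172e+00,  1.72131374e-03]), 'ft_force': array([0.17743916, 0.09249796, 0.7299713 ]), 'torque': array([0.04833903, 0.02311468, 0.02268235]), 'grip_width': 88.02373981726322}
```

View pics/top0.png

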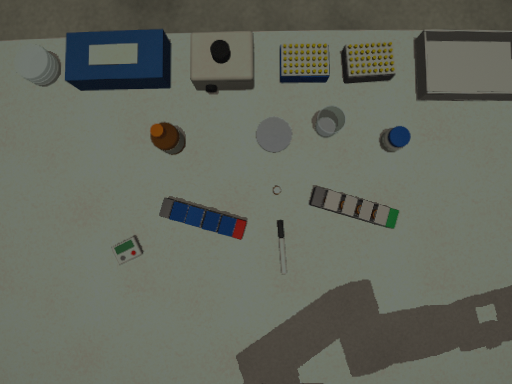

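View pics/side0.png

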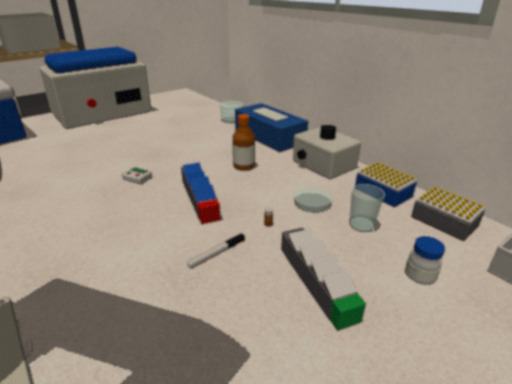

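The top view shows the blue box with its red ledge near (239,229) and its grey ledge near (166,207). The vial is at (277,189) and the marker runs from (281,225) to (284,272). In the side view the red ledge is near (209,210).

```bash
cat > h.py <<'E'
from station import arm
import numpy as np, cv2
def cal(n):
    c=arm.calibration(n); f=192/np.tan(np.radians(c["fov_y"])/2)
    return np.array([[f,0,c["cx"]],[0,f,c["cy"]],[0,0,1]]),np.array(c["dist"]),c["R"],c["t"]
def ray(n,p):
    K,d,R,t=cal(n); q=cv2.undistortPoints(np.float64(p).reshape(-1,1,2),K,d)[:,0]
    return -R.T@t, np.c_[q,np.ones(len(q))]@R
def plane(n,p,z):
    o,v=ray(n,p); return o+v*((z-o[2])/v[:,2])[:,None]
def tri(a,b):
    o1,v1=ray("top",a);o2,v2=ray("side",b);out=[]
    for u,w in zip(v1,v2):
        s=np.linalg.lstsq(np.c_[u,-w],o2-o1,rcond=None)[0]; out.append((o1+s[0]*u+o2+s[1]*w)/2)
    return np.array(out)
def proj(n,X):
    K,d,R,t=cal(n); return cv2.projectPoints(np.float64(X).reshape(-1,1,3),cv2.Rodrigues(R)[0],t,K,d)[0][:,0]
E
python3 - <<'E'
from h import *
np.set_printoptions(precision=1,suppress=True)
T=cv2.imread("pics/top0.png");S=cv2.imread("pics/side0.png")
print("cams",-cal("top")[2].T@cal("top")[3],-cal("side")[2].T@cal("side")[3])
for n,I,(x0,x1,y0,y1) in(("top",T,(150,260,185,245)),("side",S,(170,235,150,230))):
    h=cv2.cvtColor(I,cv2.COLOR_BGR2HSV).astype(int); roi=np.zeros(h.shape[:2],bool); roi[y0:y1,x0:x1]=1
    red=roi&((h[...,0]<8)|(h[...,0]>172))&(h[...,1]>150)&(h[...,2]>70)
    blue=roi&(abs(h[...,0]-112)<12)&(h[...,1]>150)
    for k,m in(("red",red),("blue",blue)):
        pts=np.argwhere(m)[:,::-1].astype(np.float32); r=cv2.minAreaRect(pts); b=cv2.boxPoints(r)
        print(n,k,len(pts),pts.mean(0),r,"\n",b); 
        if n=="top": print(plane(n,b,45 if k=="red" else 48),plane(n,pts.mean(0),45))
a=cv2.resize(T[190:245,152:256],None,fx=7.5,fy=7.5,interpolation=cv2.INTER_CUBIC)
b=cv2.resize(S[155:225,170:230],None,fx=8,fy=8,interpolation=cv2.INTER_CUBIC)
cv2.imwrite("pics/ct.png",a);cv2.imwrite("pics/cs.png",b)
E
```

```text
cams [545.5  45.4 917.3] [ 175.8 -473.3  459.9]
top red 178 [239.  228.8] ((239.01272583007812, 228.85667419433594), (9.424355506896973, 18.679410934448242), 16.38953971862793) 
 [[231.9 236.5]
 [237.1 218.6]
 [246.2 221.2]
 [240.9 239.1]]
[[481.7 119.4  45. ]
 [524.4 106.4  45. ]
 [517.8  84.9  45. ]
 [475.2  97.8  45. ]] [[499.8 102.2  45. ]]
top blue 1039 [202.1 218.4] ((202.29776000976562, 218.5875701904297), (64.33392333984375, 18.453676223754883), 16.389541625976562) 
 [[168.8 218.4]
 [174.  200.7]
 [235.8 218.8]
 [230.6 236.5]]
[[526.1 270.3  48. ]
 [568.5 257.7  48. ]
 [523.9 109.5  48. ]
 [481.9 122.2  48. ]] [[525.4 190.5  45. ]]
side red 429 [208.3 210.7] ((208.55770874023438, 210.78848266601562), (20.98442268371582, 21.572771072387695), 78.69007110595703) 
 [[195.9 202.6]
 [217.1 198.4]
 [221.2 219. ]
 [200.  223.2]]
side blue 632 [198.4 182.1] ((198.50003051757812, 182.00001525878906), (40.69643783569336, 17.8885440826416), 63.43495178222656) 
 [[181.4 167.8]
 [197.4 159.8]
 [215.6 196.2]
 [199.6 204.2]]
```

View pics/ct.png

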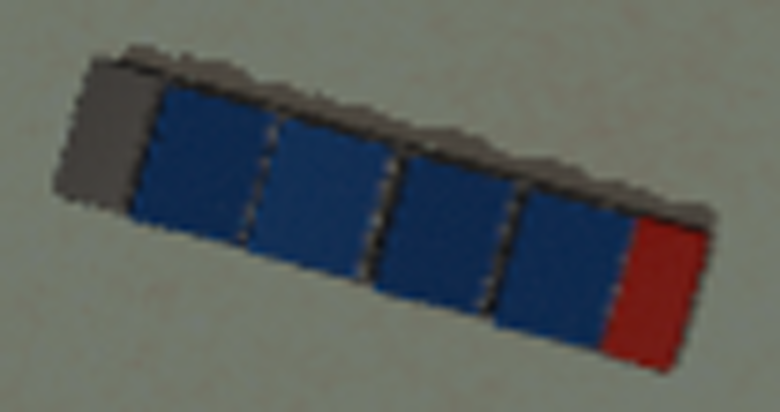

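View pics/cs.png

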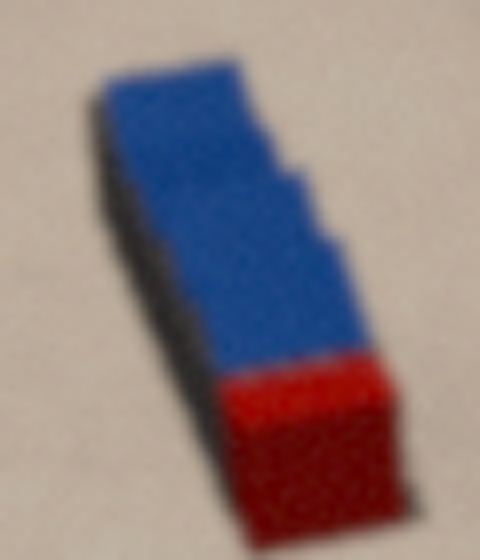

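The crops show all four lids ajar, hinged on the red side. The row runs cleanly from red (crop ~690,301) to grey (crop ~75,127). Next I'll work out the box pose and the approach.

```bash
cat >> h.py <<'E'
from scipy.spatial.transform import Rotation as Ro
np.set_printoptions(precision=4,suppress=True)
def box():
    return np.load("box.npy")   # cx,cy,ux,uy
def go(by,z,bx=0):
    """report the tool-frame shift/turn to box (bx,by), height z"""
    s=arm.sense();cx,cy,ux,uy=box(); R=Ro.from_rotvec(s["ee_rot"])
    g=np.array([cx+by*ux+bx*uy,cy+by*uy-bx*ux,z]); d=R.inv().apply(g-s["tool_pos"])/1000
    X=R.as_matrix()[:,0]; a=np.arctan2(-ux,uy)-np.arctan2(X[1],X[0])   # tool x -> box x
    p=s["tool_pos"][:2]-[cx,cy]
    print("t",s["clock"],"shift",d,"turn about world z /pi",a/np.pi,"=> roll",-a/np.pi,
      "\nbox xy",p@[uy,-ux],p@[ux,uy],"z",s["tool_pos"][2],"F",s["ft_force"],"tilt",R.as_matrix()[:,2],"w",s["grip_width"])
E
python3 - <<'E'
from h import *
e=plane("top",[[244,230.1],[162,206.9]],45)
red=np.array([499.8,102.2]); 
d=np.array([568.5-523.9+526.1-526.1,257.7-109.5]);d=np.array([44.4,148.15]);d/=np.hypot(*d)
c=e[:,:2].mean(0); d2=e[1,:2]-e[0,:2]; print(e,c,d,d2/np.hypot(*d2),np.hypot(*d2),"from red:",red+92*d)
np.save("box.npy",np.r_[c,d])
print("bottle",plane("top",[[158,129]],150),"side check red bottom/top corners:",proj("side",[[*(c-104*d+s*23*np.array([d[1],-d[0]])),z] for s in(-1,1) for z in(0,45)]))
go(-94,110)
E
```

```text
[[496.7287  90.2166  45.    ]
 [553.7888 287.7628  45.    ]] [525.2587 188.9897] [0.2871 0.9579] [0.2775 0.9607] 205.6218439622176 from red: [526.2114 190.3274]
bottle [[719.8242 267.8829 150.    ]] side check red bottom/top corners: [[200.3057 224.8627]
 [198.7805 207.5163]
 [220.6499 220.5371]
 [219.7617 203.3718]]
t 0.1 shift [-0.5647 -0.5044  0.1128] turn about world z /pi 0.30742701612384693 => roll -0.30742701612384693 
box xy -93.67514292325933 -845.470994255054 z 221.97816338124778 F [0.1774 0.0925 0.73  ] tilt [-0.0004  0.0013 -1.    ] w 88.02373981726322
```

move_arm([
  [-0.565,-0.504,0],
  [-0.565,-0.504,0],
  [-0.565,-0.504,0],
  [-0.565,-0.504,0],
  [-0.565,-0.504,0],
], roll=[0,0,0,0,0], claw=1, force=20)

```text
clock: 0.52
tool_pos: [276.9, -401.8, 222.4]
ee_rot: [-2.54, 1.847, 0.003]
ft_force: [1.0, -0.2, 0.3]
grip_width: 58.2
```

```bash
python3 -c "
from h import *
go(-94,222);print(arm.sense()['joints'])"
```

```text
t 0.5167 shift [-0.4082 -0.3648  0.0012] turn about world z /pi 0.307668871070698 => roll -0.307668871070698 
box xy -68.33851520783564 -637.1892931536465 z 222.35127208094121 F [ 0.9613 -0.1888  0.2973] tilt [-0.0007  0.0019 -1.    ] w 58.24925348658345
[-0.9921  0.2227  1.9254  0.0006  0.9954  0.2654]
```

move_arm([
  [-0.408,-0.365,0],
  [-0.408,-0.365,0],
  [-0.408,-0.365,0],
  [-0.408,-0.365,0],
  [-0.408,-0.365,0],
], roll=[-0.04,-0.08,-0.12,-0.16,-0.2])

```text
clock: 0.93
tool_pos: [361.0, -211.2, 222.8]
ee_rot: [-2.987, 0.967, 0.002]
ft_force: [1.1, 0.1, 0.3]
grip_width: 24.5
```

```bash
python3 -c "
from h import *
go(-94,222);print(arm.sense()['joints'])"
```

```text
t 0.9333 shift [-0.0705 -0.3317  0.0013] turn about world z /pi 0.10669342484047861 => roll -0.10669342484047861 
box xy -42.50281139267952 -430.4856896941939 z 222.8344688944207 F [1.1415 0.0833 0.3203] tilt [-0.0007  0.002  -1.    ] w 24.495207340815917
[-0.5588  0.1133  2.0622  0.0016  0.9678  0.0667]
```

move_arm([
  [-0.071,-0.332,0],
  [-0.071,-0.332,0],
  [-0.071,-0.332,0],
  [-0.071,-0.332,0],
  [-0.071,-0.332,0],
], roll=[-0.04,-0.08,-0.107,-0.107,-0.107])

```text
clock: 1.35
tool_pos: [444.8, -20.2, 223.2]
ee_rot: [-3.107, 0.453, 0.001]
ft_force: [0.7, -1.3, -0.5]
grip_width: 0.8
```

```bash
python3 -c "
from h import *
go(-94,222)"
```

```text
t 1.35 shift [ 0.0172 -0.1295  0.0014] turn about world z /pi -0.0004855622239616475 => roll 0.0004855622239616475 
box xy -16.988002706533592 -223.51663458863152 z 223.19486957576405 F [ 0.659  -1.2746 -0.4552] tilt [-0.0006  0.0019 -1.    ] w 0.7888012620350737
```

move_arm([
  [0.017,-0.13,0],
  [0.017,-0.13,0.02],
  [0.017,-0.13,0.06],
  [0.017,-0.13,0.1],
  [0.017,-0.13,0.14],
], roll=[0,0,0,0,0])

```text
clock: 1.77
tool_pos: [499.2, 100.1, 103.9]
ee_rot: [-3.106, 0.448, -0.005]
ft_force: [0.3, -0.2, -0.0]
grip_width: 0.5
```

```bash
python3 -c "
from h import *
go(-94,48)
for n in('top','side'):
  I=arm.get_image(n); cv2.imwrite(f'pics/{n}1.png',cv2.cvtColor(I,cv2.COLOR_RGB2BGR))
a=cv2.imread('pics/top1.png')[170:260,140:275];b=cv2.imread('pics/side1.png')[130:240,150:270]
f=lambda i:cv2.resize(i,(int(i.shape[1]*450/i.shape[0]*.8),360),interpolation=cv2.INTER_CUBIC)[:, :400]
cv2.imwrite('pics/c1.png',np.hstack([cv2.resize(a,(400,267),interpolation=2),cv2.resize(b,(291,267),interpolation=2)]))
go(-94,48)"
```

```text
t 1.7667 shift [-0.0008  0.0016  0.0558] turn about world z /pi -0.0013984409166854191 => roll 0.0013984409166854191 
box xy 0.5862526699251125 -92.63900887386669 z 103.85027261948015 F [ 0.2726 -0.177  -0.0456] tilt [ 0.0039  0.0029 -1.    ] w 0.5433190341736573
t 1.8667 shift [ 0.0061 -0.0032  0.0499] turn about world z /pi -0.0011126232821374975 => roll 0.0011126232821374975 
box xy -5.385105323820437 -97.04254240603669 z 98.0093219735528 F [-0.1856 -1.0069 -0.8763] tilt [-0.0138 -0.0004 -0.9999] w 0.7533162103368719
```

View pics/c1.png

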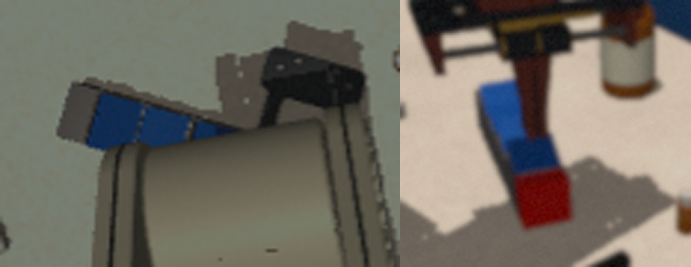

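move_arm([
  [0.006,-0.003,0.025],
  [0.006,-0.003,0.025],
  [0.006,-0.003,0.025],
  [0.006,-0.003,0.025],
], roll=[0,0,0,0])

```text
clock: 2.2
tool_pos: [499.4, 98.4, 75.2]
ee_rot: [3.107, -0.451, -0.018]
ft_force: [-0.6, -0.1, 1.3]
grip_width: 0.5
```

```bash
python3 -c "
from h import *
go(-94,48)
print(proj('side',[arm.sense()['tool_pos'],[496.6,94.4,98]]))
b=cv2.cvtColor(arm.get_image('side'),cv2.COLOR_RGB2BGR)[130:240,150:270]
cv2.imwrite('pics/c2.png',cv2.resize(b,None,fx=5,fy=5,interpolation=2))
go(-94,48)"
```

```text
t 2.2 shift [-0.001  -0.0003  0.0273] turn about world z /pi -0.0008510402797158027 => roll 0.0008510402797158027 
box xy 1.2622577033561995 -94.24303784923252 z 75.23922933518534 F [-0.5608 -0.133   1.2775] tilt [-0.0114  0.     -0.9999] w 0.46011292681666605
[[207.9034 190.8944]
 [207.0793 182.5914]]
t 2.25 shift [-0.0012 -0.0002  0.0275] turn about world z /pi -0.0008678913357796265 => roll 0.0008678913357796265 
box xy 1.4973636675057809 -94.0847310573977 z 75.5203401403715 F [-0.136   0.5936 -0.0489] tilt [-0.0103  0.0002 -0.9999] w 0.5853318944138668
```

View pics/c2.png

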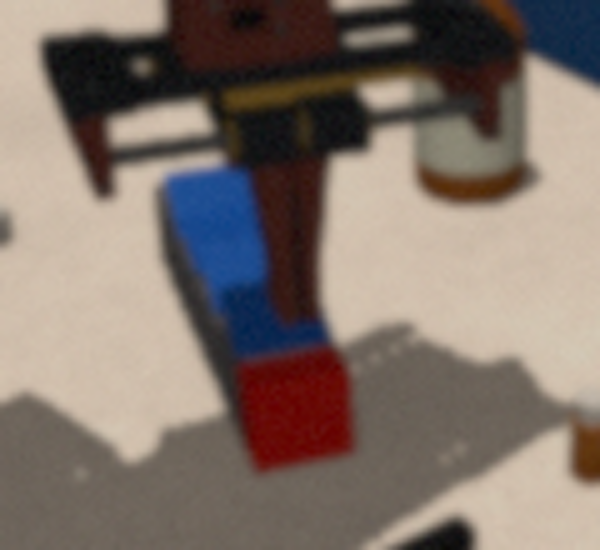

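move_arm([
  [-0.001,0,0.01],
  [-0.001,0,0.02],
  [-0.001,0,0.025],
  [-0.001,0,0.025],
  [-0.001,0,0.025],
], roll=[0,0,0,0,0])

```text
clock: 2.67
tool_pos: [498.1, 98.6, 50.1]
ee_rot: [3.107, -0.451, -0.018]
ft_force: [-0.3, -0.5, -0.1]
grip_width: 0.4
```

```bash
python3 -c "
from h import *
go(-94,48)"
```

```text
t 2.6667 shift [ 0.0001 -0.0004  0.0021] turn about world z /pi -0.0008454218170227227 => roll 0.0008454218170227227 
box xy -0.12101513003710478 -94.36474724213201 z 50.11709429146759 F [-0.3493 -0.4551 -0.1237] tilt [-0.0114  0.     -0.9999] w 0.43662114941847857
```

move_arm([
  [0,0,0.002],
  [0,0,0.004],
  [0,0,0.0045],
  [0,0,0.0045],
], roll=[0,0,0,0])

```text
clock: 3.0
tool_pos: [498.0, 98.7, 45.5]
ee_rot: [3.107, -0.451, -0.018]
ft_force: [0.2, -0.5, 0.6]
grip_width: 0.6
```

move_arm([
  [0,0,0.0005],
  [0,0,0.001],
], roll=[0,0])

```text
clock: 3.17
tool_pos: [498.1, 98.7, 45.3]
ee_rot: [3.107, -0.451, -0.018]
ft_force: [-3.9, -0.8, 16.4]
grip_width: 0.6
```

move_arm([
  [0,0,-0.003],
  [0,0,-0.003],
  [0,0,-0.003],
], roll=[0,0,0])

```text
clock: 3.42
tool_pos: [498.4, 98.7, 48.4]
ee_rot: [3.107, -0.451, -0.017]
ft_force: [0.7, 0.1, -0.1]
grip_width: 0.7
```

```bash
python3 -c "
from h import *
go(-50,48.4)"
```

```text
t 3.4167 shift [-0.     -0.0442 -0.0001] turn about world z /pi -0.000894449615593749 => roll 0.000894449615593749 
box xy 0.14378535073119095 -94.19057513377302 z 48.42446157735178 F [ 0.7134  0.0561 -0.0677] tilt [-0.0109  0.0001 -0.9999] w 0.7059965451449577
```

Good height. First I'll make a short probe of lid 1.

move_arm([
  [0,-0.004,0],
  [0,-0.008,0],
  [0,-0.012,0],
  [0,-0.016,0],
  [0,-0.02,0],
], roll=[0,0,0,0,0])

```text
clock: 3.83
tool_pos: [504.2, 118.5, 48.3]
ee_rot: [3.108, -0.451, -0.017]
ft_force: [-0.3, -0.3, -0.1]
grip_width: 0.2
```

```bash
python3 -c "
from h import *
go(-50,48.4)"
```

```text
t 3.8333 shift [ 0.     -0.0236 -0.0002] turn about world z /pi -0.0009493090282417011 => roll 0.0009493090282417011 
box xy 0.04655586499076735 -73.62026640077451 z 48.27716249646474 F [-0.2681 -0.3436 -0.0818] tilt [-0.011   0.0001 -0.9999] w 0.15788933574465433
```

move_arm([
  [0,-0.006,0],
  [0,-0.012,0],
  [0,-0.018,0],
  [0,-0.024,-0.0001],
  [0,-0.03,-0.0001],
], roll=[0,0,0,0,0])

```text
clock: 4.25
tool_pos: [512.7, 147.7, 48.3]
ee_rot: [3.107, -0.45, -0.018]
ft_force: [-1.0, -1.3, 1.8]
grip_width: 0.5
```

```bash
python3 -c "
from h import *
go(-14,48.2)"
```

```text
t 4.25 shift [ 0.0003 -0.0291 -0.    ] turn about world z /pi -0.0010819234701136364 => roll 0.0010819234701136364 
box xy -0.17500854129825869 -43.11300463485339 z 48.259386717254515 F [-1.0013 -1.2895  1.8238] tilt [-0.0113 -0.0002 -0.9999] w 0.48998885715314267
```

move_arm([
  [0,-0.006,0],
  [0,-0.012,0],
  [0,-0.018,0],
  [0,-0.024,-0.0001],
  [0,-0.03,-0.0001],
], roll=[0,0,0,0,0])

```text
clock: 4.67
tool_pos: [521.4, 177.2, 48.3]
ee_rot: [3.107, -0.45, -0.017]
ft_force: [0.1, -0.2, -0.4]
grip_width: 0.7
```

```bash
python3 -c "
from h import *
go(18,48.2)"
```

```text
t 4.6667 shift [ 0.0004 -0.0304 -0.    ] turn about world z /pi -0.0010667373849330534 => roll 0.0010667373849330534 
box xy -0.2958164197784766 -12.439435705734448 z 48.26441298010385 F [ 0.0727 -0.2016 -0.3911] tilt [-0.0113 -0.0001 -0.9999] w 0.6707562817542939
```

move_arm([
  [0,-0.006,0],
  [0,-0.012,0],
  [0,-0.018,0],
  [0,-0.024,0],
  [0,-0.03,0],
], roll=[0,0,0,0,0])

```text
clock: 5.08
tool_pos: [530.1, 206.5, 48.1]
ee_rot: [3.107, -0.45, -0.017]
ft_force: [0.2, -0.2, 0.5]
grip_width: 0.5
```

```bash
python3 -c "
from h import *
go(48,48.2)"
```

```text
t 5.0833 shift [ 0.0005 -0.0298 -0.0002] turn about world z /pi -0.0010654534458156698 => roll 0.0010654534458156698 
box xy -0.3944885076709983 18.19848651117049 z 48.13963089884735 F [ 0.2105 -0.1601  0.4859] tilt [-0.0112 -0.0001 -0.9999] w 0.543839569785193
```

move_arm([
  [0,-0.006,0],
  [0,-0.012,-0.0001],
  [0,-0.018,-0.0001],
  [0,-0.024,-0.0002],
  [0,-0.03,-0.0002],
], roll=[0,0,0,0,0])

```text
clock: 5.5
tool_pos: [538.8, 235.9, 48.3]
ee_rot: [3.107, -0.45, -0.017]
ft_force: [0.0, -0.6, 0.3]
grip_width: 0.6
```

```bash
python3 -c "
from h import *
go(82,48.2)"
```

```text
t 5.5 shift [ 0.0006 -0.0332 -0.0001] turn about world z /pi -0.0010317972658838667 => roll 0.0010317972658838667 
box xy -0.46707382344809495 48.80824948812466 z 48.26028207051864 F [ 0.0456 -0.6251  0.2651] tilt [-0.0111  0.     -0.9999] w 0.5963070229553149
```

move_arm([
  [0,-0.007,0],
  [0,-0.014,0],
  [0,-0.021,0],
  [0,-0.028,0],
  [0,-0.033,0],
], roll=[0,0,0,0,0])

```text
clock: 5.92
tool_pos: [548.5, 268.5, 48.2]
ee_rot: [3.108, -0.45, -0.017]
ft_force: [1.4, 0.3, 0.1]
grip_width: 0.6
```

```bash
python3 -c "
from h import *
go(90,48.2)"
```

```text
t 5.9167 shift [ 0.0006 -0.0071 -0.    ] turn about world z /pi -0.0011340238769936663 => roll 0.0011340238769936663 
box xy -0.5383251983324525 82.86374161660343 z 48.19593864073761 F [1.4091 0.3459 0.1438] tilt [-0.0108  0.0003 -0.9999] w 0.5779962842498833
```

move_arm([
  [0,0,-0.02],
  [0,0,-0.06],
  [0,0,-0.1],
  [0,0,-0.14],
  [0,0.03,-0.17],
], roll=[0,0,0,0,0])

```text
clock: 6.33
tool_pos: [544.4, 243.8, 221.5]
ee_rot: [-3.107, 0.446, 0.009]
ft_force: [0.3, -0.0, 0.5]
grip_width: 0.5
```

move_arm([
  [0,0.5,0],
  [0,0.5,0],
  [0,0.5,0],
  [0,0.5,0],
  [0,0.5,0],
], roll=[0,0,0,0,0])

```text
clock: 6.75
tool_pos: [483.1, 38.8, 219.2]
ee_rot: [-3.107, 0.445, 0.008]
ft_force: [0.1, -0.2, 0.6]
grip_width: 0.2
```

move_arm([
  [0,0.3,0],
  [0,0.3,0],
  [0,0.3,0],
  [0,0.3,0],
  [0,0.3,0],
], roll=[0,0,0,0,0])

```text
clock: 7.17
tool_pos: [424.4, -161.4, 219.0]
ee_rot: [-3.107, 0.445, 0.007]
ft_force: [1.5, -0.1, 0.1]
grip_width: 0.4
```

Run:
```python
from h import *
for n in('top','side'): cv2.imwrite(f'pics/{n}2.png',cv2.cvtColor(arm.get_image(n),cv2.COLOR_RGB2BGR))
T=cv2.imread('pics/top2.png');S=cv2.imread('pics/side2.png')
for n,I,(x0,x1,y0,y1) in(("top",T,(150,260,185,245)),("side",S,(170,235,150,230))):
    h=cv2.cvtColor(I,cv2.COLOR_BGR2HSV).astype(int); roi=np.zeros(h.shape[:2],bool); roi[y0:y1,x0:x1]=1
    for k,m in(("red",roi&((h[...,0]<8)|(h[...,0]>172))&(h[...,1]>150)&(h[...,2]>70)),("blue",roi&(abs(h[...,0]-112)<12)&(h[...,1]>150))):
        p=np.argwhere(m)[:,::-1].astype(np.float32); print(n,k,len(p),p.mean(0),cv2.minAreaRect(p))
f=lambda i:cv2.resize(i,(390,int(i.shape[0]*390/i.shape[1])),interpolation=2)
a,b=f(T[190:245,152:256]),f(S[155:225,170:230]); c=np.zeros((max(len(a),len(b)),780,3),np.uint8); c[:len(a),:390]=a; c[:len(b),390:]=b
cv2.imwrite('pics/c3.png',c)
```

```text
top red 180 [238.9778 228.7389] ((238.9905548095703, 228.78302001953125), (9.47787857055664, 18.818395614624023), 15.945395469665527)
top blue 1052 [201.6036 218.0342] ((201.6143798828125, 218.05941772460938), (64.66114807128906, 18.02322006225586), 16.144338607788086)
side red 422 [208.3578 210.8341] ((208.5, 210.99998474121094), (20.54987335205078, 21.371868133544922), 80.53767395019531)
side blue 531 [198.0546 184.2147] ((198.34307861328125, 183.80657958984375), (36.307735443115234, 17.09665298461914), 64.98310089111328)
```

View pics/c3.png

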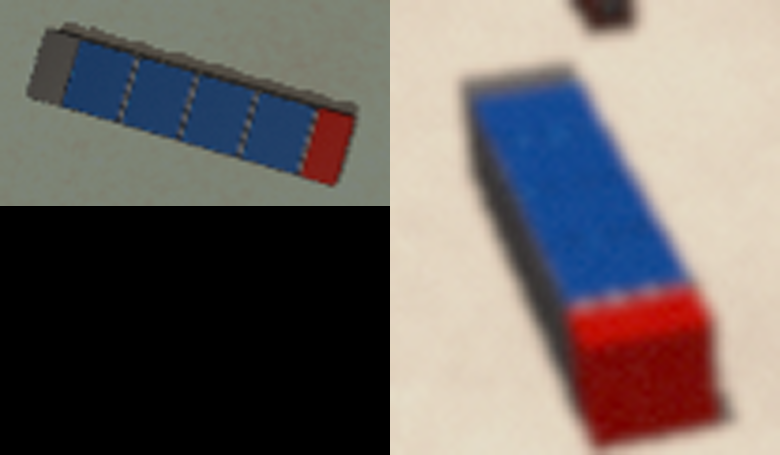

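The lids are flat and even in both views, and the red ledge hasn't moved (under 0.2 px). I'll compare the rest of the bench with the first pictures, then hand in.

Run:
```python
from h import *
a=cv2.imread("pics/top0.png");b=cv2.imread("pics/top2.png")
f=np.float32
for k,(x,y) in dict(white=(355,207),vial=(277,189),marker=(282,247),timer=(127,250),bottle=(167,138),dish=(274,135),beaker=(328,122),jar=(396,139)).items():
    s=np.s_[y-26:y+26,x-50:x+50] if k=="white" else np.s_[y-28:y+28,x-16:x+16] if k=="marker" else np.s_[y-20:y+20,x-22:x+22]
    g=[cv2.Laplacian(cv2.GaussianBlur(cv2.cvtColor(i[s],6),(0,0),1),cv2.CV_32F) for i in(a,b)]
    print(k,cv2.phaseCorrelate(f(g[0]),f(g[1])))
s=arm.sense();print(s["clock"],s["joint_velocities"],s["ft_force"])
```

```text
white ((-0.08047627049737827, 0.10650056262812768), 0.43906693123005053)
vial ((0.6342452680460404, -0.09538058891562429), 0.9025240119298299)
marker ((-0.10999686940385445, 0.07143843494465685), 0.8074843809008598)
timer ((0.48629463271102225, -0.05106815219736305), 0.8627187808354696)
bottle ((0.4798332962411962, -0.19011101854526302), 0.878229128519694)
dish ((0.13410163153728405, -0.060196060284219755), 0.9351214567820231)
beaker ((0.5067936766716699, 0.05568922037997126), 0.8682074854109022)
jar ((0.4685830720484496, 0.032214499871127344), 0.9384770512580871)
7.2667 [0.0973 0.0002 0.0055 0.038  0.0036 0.0938] [ 0.1443  0.1135 -0.0682]
```

move_arm([
  [0,0,0],
  [0,0,0],
  [0,0,0],
  [0,0,0],
], roll=[0,0,0,0])

```text
clock: 7.6
tool_pos: [424.3, -163.1, 219.0]
ee_rot: [-3.107, 0.452, 0.008]
ft_force: [0.8, 0.3, 0.3]
grip_width: 0.5
```

```bash
python3 -c "
from station import arm
arm.sign_off()"
```

```text
the job is handed in; nothing more can be done
```

All four blue lids look fully shut, and the job was handed in at 7.6 s with the hand clear of everything. I shut the gripper and touched the red ledge once to set the height, which read about 16 N. I then swept once from the red end to the grey end at about 48.3 mm, with readings between moves of no more than about 2.5 N, and lifted away.

**Lids and box:** Both cameras show the four lids flat and even. The red ledge is within about 0.2 px (about 0.5 mm) of where it started.

**Everything else:** The top-view shifts came out at 0.65 px (about 1.5 mm) or less for every bystander. Several of these came out near 0.5 px, and I took them as measurement noise because the arm never went near those items. The white box showed almost no shift, but its match was weaker (0.44), probably because the arm's shadow had moved. I did not check its lids separately, and the hand only passed well above the bench on that side.

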